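Start and run in the high-sitting desiccant plug

TASK

One of the two detector housings has its black desiccant plug sitting high on top of the threaded collar, because its thread has not caught. Without lifting that plug off, turn it back (anticlockwise seen from above) until it drops into the thread start, then run it in clockwise to its stop and let go. Leave the other plug, which is already home, alone.

Things in the scene. Friction and masses are not known exactly. Their poses are not given: they have to be found in the camera images.
- desiccant_plug: Loose black plug that sits high, 0.15 kg: hub 43 mm across, three lugs 4.5 mm thick reaching 29 mm from the axis, upright wing grip on top. Origin on the axis at the lugs' underside, 58 mm above the table at the start; z up, x towards the wing's pointed nose and the first lug. It starts 34 to 55 degrees clockwise of the thread start; the collar keeps it centred, with 2 mm of play.
- wing_grip (a point): Point on the plug's axis, 36 mm above its origin, 6 mm below the wing's top. The wing stands 6 to 42 mm above the plug's origin, is 14 mm thick (plug's y), runs from x = -19 to 21 mm. Grip it across its thickness, centred, fingertips 18 mm below this point: so they stay above the collar to the end and never need a new grip.
- detector_housing: Fixed grey box 100 x 100 x 30 mm, round window bezel on its -x side; on top a steel collar 72 mm across, rim 58 mm above the table, with three gaps for the lugs. Origin: centre of the underside, on the collar's axis; z up. Home: plug's x along the housing's x, plug's origin 43 mm above the table; a stop ends the turn there. Light friction; stays where left.
- thread_start (a point): Small dark dome on the lid, 41.5 mm from the collar's axis, 60 degrees anticlockwise of the housing's x. With the nose towards it (within 10 degrees) the lugs fall through the gaps and the plug sinks 11 mm, to 47 mm; a wall then stops it turning on anticlockwise. From here it screws in clockwise, sinking 4 mm evenly over 60 degrees, with 2 mm of play in height.
- other_plug: An identical plug, already home in an identical housing: its origin is 43 mm above the table, 15 mm lower than that of the plug that sits high. Origin and axes as for the first plug. Not to be touched.

How it is judged:
By the outcome, as a careful person would: the job done as asked, in the order asked, and still so for the second after the job is handed in, with the robot touching nothing.
It also fails if it takes over 40 s, if anything falls off the work surface, if the arm or the gripper's body presses on something with over 40 N, if the wrist force passes 120 N, or if a joint passes its speed limit or range.

ROBOT

A 6-joint arm with a two-finger parallel gripper is mounted at the origin on a cart in front of the work surface, level with it; the furniture and walls round the work are solid. World frame = base frame: x ahead of the robot, y to its left, z up, the work surface at z = 0. Lengths are in mm, angles in rad, forces in N, time in s.
With the tool pointing down it reaches from about 350 to 775 mm from the base axis. Payload 7.3 kg.
Tool frame: the origin (TCP) lies between the finger pads; the fingertips stand 25 mm ahead of it and the grasp point (between the pads) lies 6 mm ahead of it; z points along the fingers, y is the line along which they close (so a half turn about z gives the same grasp; the last joint's range is limited). The gripper opens to 92 mm and grips with 3 to 60 N. Pads are 19 mm wide; open, the fingers measure 130 mm over their backs; the gripper's body (75 mm by 190 mm) begins 47 mm behind the grasp point.
Start: joints at [-1.273, 0.342, 1.524, -0, 1.275, -0.146], TCP at [225.445, -474.149, 251.741] pointing down, gripper open.
Joint ranges: [-2.53, 2.53], [-0.77, 2.02], [0.04, 2.7], [-1, 4.14], [0.28, 2.66], [-3.11, 3.11]. Speed limits (rad/s): [2.57, 2.57, 3.14, 3.14, 3.14, 3.14].

INTERFACE

Orientations are given as [roll, pitch, yaw] about the fixed x, y, z axes, in that order (R = Rz(yaw) Ry(pitch) Rx(roll)).
In Python, from plant import bot gives the robot as it stands.
- The arm moves only by the tool play_rows, never from a script. Its argument "commands" is a list of rows, each an object of numbers: "x", "y", "z": the shift along the tool's x, y, z in m; "twist": the turn about the tool's z in degrees. In form: [{"x": .., "y": .., "z": .., "twist": ..}, ...]. A call has exactly 8 rows; each row is the pose to reach, as a shift and turn from the pose commanded when the call began, along the tool's axes at that moment; what a row does not reach only later rows make up. A row lasts 1/10 s, in which the tool goes at most 50 mm and 8.59 degrees, less where a joint would pass 70% of its speed; a pose out of reach is approached as far as the arm can. A call with a gripper value outside its range is refused whole. "jaw" is the closure, from 0 (fully open) to 1 (shut), set as the call begins (left out, the last holds). The fingers move at their own pace and stop on an object; the grip force is fixed at half the most. Time passes only in rows, so rows that repeat a pose let the fingers close, or fill a call up. It gives the time, the measured TCP pose, the force, the opening and the grip force at its end, in the units of the state.
- bot.get_obs(): the state, without advancing time (a new reading comes with each control period).
- bot.capture(name): name is "scene" or "top" or "wrist"; returns a dict with "pixels" (384x512x3 uint8, red, green, blue), "fx", "fy", "cx", "cy" (pixels), "eye" and "rotation" of the camera in the world. Camera axes: x right, y down, z forward; pixel columns grow to the right and rows downward; lengths in mm; the calibration is good to about 2 mm. A picture is of the moment at which its call begins. There is no depth.
- bot.close_job(): hands the job in; it is judged then, once.
The state is a dict: "time": time; "joint_positions": joint angles; "dq": joint speeds; "tau": joint torques, N m; "tool_pos": TCP position; "tcp_rot": TCP orientation; "contact_force": force on the tool from outside, world axes, zero at the start; "moment": the same for the moment, N m; "grip_width": finger opening in mm; "finger_force": force on a finger pad.
Only numpy, scipy, OpenCV 4.12 (cv2) and the standard library are available. Lean on these libraries where they do the work, as an engineer would, in place of code of your own. Each camera call takes 0.05 s, during which the arm holds its last target. There are 200 camera calls.

## Working session

There is one attempt and no reset: what is moved stays moved. The work goes in short steps, Python scripts to look and compute and a tool call to move; the robot and the scene stay as the last step left them, time stands still between calls to the robot, and variables do not carry over. Pictures are saved under pics/ and viewed, at most 10 in all, crops included, and the job is handed in when it is done.

Besides the shell and the picture viewer there is one more tool, called after "Request:" as name(argument=value, ...) on one line, values as JSON. play_rows: Moves the arm, as the interface text tells. Its arguments: {"type":"object","properties":{"commands":{"type":"array"},"jaw":{"type":"number"}},"required":["commands"]}

```bash
mkdir -p pics; python3 - <<'E'
from plant import bot
import cv2,pickle,numpy as np
o=bot.get_obs();print({k:np.round(v,3) for k,v in o.items()})
for n in("scene","top"):
    c=bot.capture(n);pickle.dump(c,open(n+'.pkl','wb'));cv2.imwrite(f'pics/{n}0.png',c["pixels"][:,:,::-1]);print(n,c['fx'],c['cx'],c['cy'],c['eye'],np.round(c['rotation'],3).tolist())
E
```

```text
{'time': np.float64(0.0), 'joint_positions': array([-1.273,  0.343,  1.525,  0.   ,  1.275, -0.146]), 'dq': array([-0.   , -0.   , -0.   ,  0.001, -0.003, -0.001]), 'tau': array([-1.0000e-03, -4.3125e+01, -2.4422e+01,  7.2000e-02,  5.6000e-02,
       -0.0000e+00]), 'tool_pos': array([ 225.325, -473.76 ,  251.04 ]), 'tcp_rot': array([-3.14 , -0.   ,  0.444]), 'contact_force': array([ 0.373, -0.259,  0.027]), 'moment': array([-0.008,  0.017,  0.025]), 'finger_force': np.float64(0.0), 'grip_width': np.float64(91.572)}
scene 498.1342745146756 253.37047199555866 191.258499708356 [-105.10178095  792.25833808  609.44162608] [-2.052, -0.013, -2.416]
top 413.2541973524335 258.90066098310547 188.60864000801695 [451.76817586  15.36611786 948.65538149] [-3.046, -0.025, -1.551]
```

View pics/top0.png

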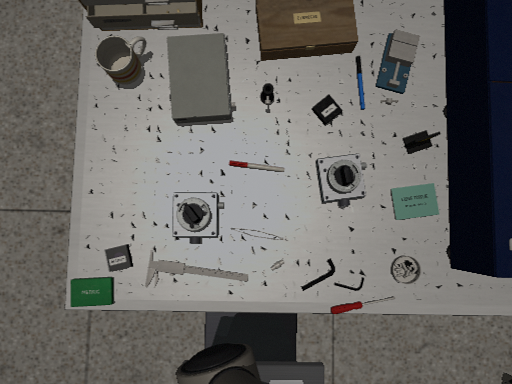

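View pics/scene0.png

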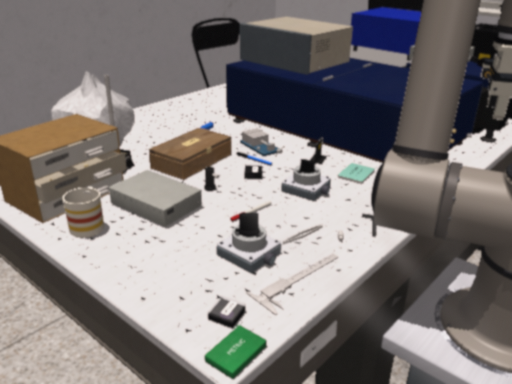

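The top view shows two housings, near (196,215) and (342,178). In the scene view they are near (249,240) and (306,180). I'll zoom in on both.

```bash
cat >h.py <<'E'
import numpy as np,pickle,cv2
from scipy.spatial.transform import Rotation as Ro
def ray(c,p):
    R=Ro.from_euler('xyz',c['rotation']).as_matrix()
    return R@np.array([(p[0]-c['cx'])/c['fx'],(p[1]-c['cy'])/c['fy'],1])
def plane(c,p,z):
    d=ray(c,p);e=np.array(c['eye']);return e+d*(z-e[2])/d[2]
def proj(c,X):
    R=Ro.from_euler('xyz',c['rotation']).as_matrix();q=R.T@(np.array(X)-c['eye'])
    return np.array([c['fx']*q[0]/q[2]+c['cx'],c['fy']*q[1]/q[2]+c['cy']])
E
python3 - <<'E'
from h import *
T=pickle.load(open('top.pkl','rb'));S=pickle.load(open('scene.pkl','rb'))
def crop(c,u,v,w):
    return cv2.resize(c['pixels'][v-w:v+w,u-w:u+w,::-1],(400,300) if 0 else (300,300),interpolation=cv2.INTER_CUBIC)
a=np.hstack([crop(T,196,215,32),crop(T,342,178,32)]);b=np.hstack([crop(S,249,240,38),crop(S,306,180,38)])
im=np.vstack([a,b]);im=np.clip(255*(im/255.)**.6,0,255).astype(np.uint8);cv2.imwrite('pics/crop1.png',im)
print(plane(T,(196,215),30),plane(T,(342,178),30),plane(S,(249,240),30),plane(S,(306,180),30))
E
```

```text
[478.51933972 132.36103757  30.        ] [ 568.21371189 -192.22066246   30.        ] [484.89635388 129.0644264   30.        ] [ 567.24925882 -187.10233548   30.        ]
```

View pics/crop1.png

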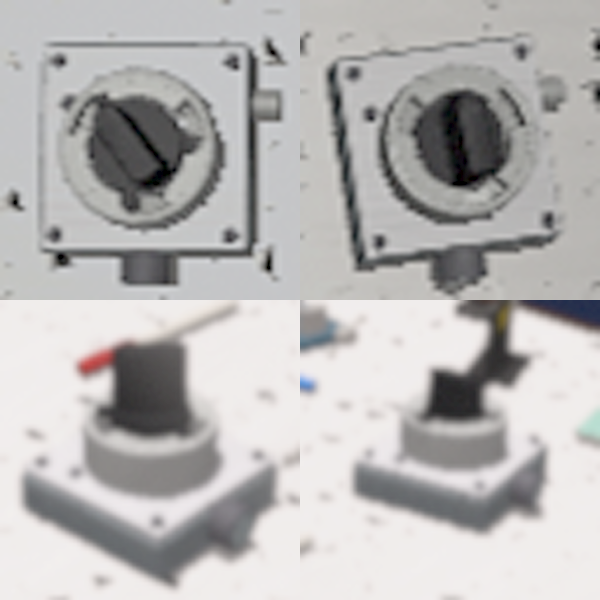

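The left housing, near (480,131), holds the high plug: its lugs lie on the rim. The dome is at upper left, crop (68,103). I'll fly over it and look with the wrist camera.

Request:
play_rows(commands=[{"x":0.034,"y":-0.03,"z":0,"twist":0},{"x":0.068,"y":-0.06,"z":0,"twist":0},{"x":0.102,"y":-0.09,"z":0,"twist":0},{"x":0.136,"y":-0.12,"z":0,"twist":0},{"x":0.17,"y":-0.15,"z":0,"twist":0},{"x":0.204,"y":-0.18,"z":0,"twist":0},{"x":0.238,"y":-0.21,"z":0,"twist":0},{"x":0.272,"y":-0.24,"z":0,"twist":0}], jaw=0)

```text
time: 0.9
tool_pos: [368.2, -138.8, 251.6]
tcp_rot: [3.142, 0.0, 0.443]
contact_force: [1.2, -0.0, 0.2]
grip_width: 91.8
finger_force: 0.0
```

Request:
play_rows(commands=[{"x":0.034,"y":-0.03,"z":0,"twist":0},{"x":0.068,"y":-0.06,"z":0,"twist":0},{"x":0.102,"y":-0.09,"z":0,"twist":0},{"x":0.136,"y":-0.12,"z":0,"twist":0},{"x":0.17,"y":-0.15,"z":0,"twist":0},{"x":0.2,"y":-0.18,"z":0,"twist":0},{"x":0.22,"y":-0.196,"z":0,"twist":0},{"x":0.22,"y":-0.196,"z":0,"twist":0}])

```text
time: 1.7
tool_pos: [483.1, 133.5, 251.0]
tcp_rot: [-3.141, 0.0, 0.447]
contact_force: [1.4, -0.7, -0.5]
grip_width: 91.9
finger_force: 0.0
```

```bash
python3 - <<'E'
from plant import bot
from h import *
for n in("wrist",):
    c=bot.capture(n);pickle.dump(c,open(n+'.pkl','wb'));im=c["pixels"][:,:,::-1];im=(255*(im/255.)**.6).astype(np.uint8);cv2.imwrite(f'pics/{n}1.png',im);print(n,c['fx'],c['cx'],c['cy'],c['eye'],c['rotation'])
o=bot.get_obs();print(o['time'],o['tool_pos'],o['tcp_rot'],o['joint_positions'])
print(proj(c,[482,131,58]))
E
```

```text
wrist 293.7133355711192 249.62476231497808 191.11179372239084 [554.52508994 167.41518146 383.73666982] [ 2.84286758e+00  7.43966200e-04 -1.12276946e+00]
1.75 [482.43357783 131.9426209  250.98485284] [-3.14139312e+00  1.37397357e-03  4.46599484e-01] [ 1.13765532e-01  2.97957554e-01  1.59047208e+00 -2.73913021e-04
  1.25452679e+00  1.23804788e+00]
[251.06750073 175.06183144]
```

View pics/wrist1.png

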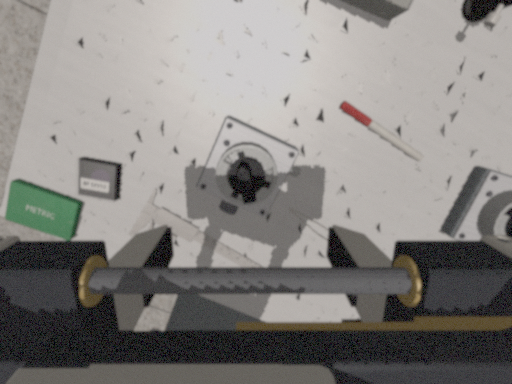

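The wrist view has the housing at about (247,172), unobstructed, with the fingers below it. Next is an enlarged crop, plus plan-rectified top and wrist views at the wing-top and lid heights.

```bash
python3 - <<'E'
from h import *
T=pickle.load(open('top.pkl','rb'));W=pickle.load(open('wrist.pkl','rb'))
# plan views: 300px = 120mm, world x up, y left, at a given height
def plan(c,z):
    n=300;cx,cy=482,131
    P=[(cx+60,cy+60),(cx+60,cy-60),(cx-60,cy-60),(cx-60,cy+60)]
    src=np.float32([proj(c,[*p,z]) for p in P]);dst=np.float32([[0,0],[n,0],[n,n],[0,n]])
    im=cv2.warpPerspective(c['pixels'][:,:,::-1],cv2.getPerspectiveTransform(src,dst),(n,n),flags=cv2.INTER_CUBIC)
    return (255*(im/255.)**.5).astype(np.uint8)
cv2.imwrite('pics/plan.png',np.vstack([np.hstack([plan(T,100),plan(T,30)]),np.hstack([plan(W,100),plan(W,30)])]))
E
```

```text
(no output)
```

View pics/plan.png

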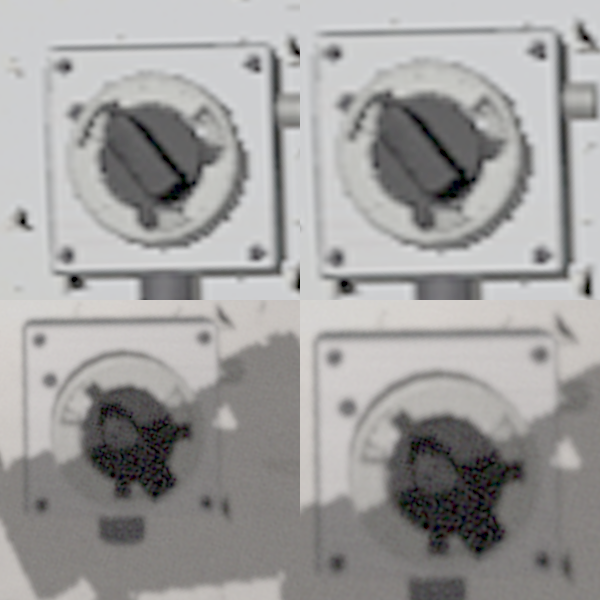

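Both views put the housing axis near (479.5,135.6), with yaw about 0. The dome reads 60° and the wing and lugs about 40°. The given range says 5 to 26°, so I'll take a closer, steeper view before gripping.

Request:
play_rows(commands=[{"x":-0.03,"y":0,"z":0.02,"twist":0},{"x":-0.06,"y":0,"z":0.05,"twist":0},{"x":-0.06,"y":0,"z":0.09,"twist":0},{"x":-0.06,"y":0,"z":0.09,"twist":0},{"x":-0.06,"y":0,"z":0.09,"twist":0},{"x":-0.06,"y":0,"z":0.09,"twist":0},{"x":-0.06,"y":0,"z":0.09,"twist":0},{"x":-0.06,"y":0,"z":0.09,"twist":0}])

```text
time: 2.55
tool_pos: [429.2, 105.2, 162.7]
tcp_rot: [3.141, -0.002, 0.444]
contact_force: [0.4, -0.0, -0.7]
grip_width: 92.2
finger_force: 0.0
```

```bash
python3 - <<'E'
from plant import bot
from h import *
c=bot.capture("wrist");pickle.dump(c,open('wrist2.pkl','wb'))
o=bot.get_obs();print(o['time'],o['tool_pos'],o['tcp_rot'],c['eye'],c['rotation'])
def plan(c,z,n=400):
    cx,cy=479.5,135.6
    P=[(cx+50,cy+50),(cx+50,cy-50),(cx-50,cy-50),(cx-50,cy+50)]
    src=np.float32([proj(c,[*p,z]) for p in P]);dst=np.float32([[0,0],[n,0],[n,n],[0,n]])
    im=cv2.warpPerspective(c['pixels'][:,:,::-1],cv2.getPerspectiveTransform(src,dst),(n,n),flags=cv2.INTER_CUBIC)
    return (255*(im/255.)**.5).astype(np.uint8)
cv2.imwrite('pics/plan2.png',np.hstack([plan(c,100),plan(c,60)]))
E
```

```text
2.6 [428.94141148 105.18763452 162.49330655] [ 3.14087021e+00 -1.50958095e-03  4.44034955e-01] [500.35482597 138.88084164 295.62612945] [ 2.84510370e+00 -8.48887972e-04 -1.12632858e+00]
```

View pics/plan2.png

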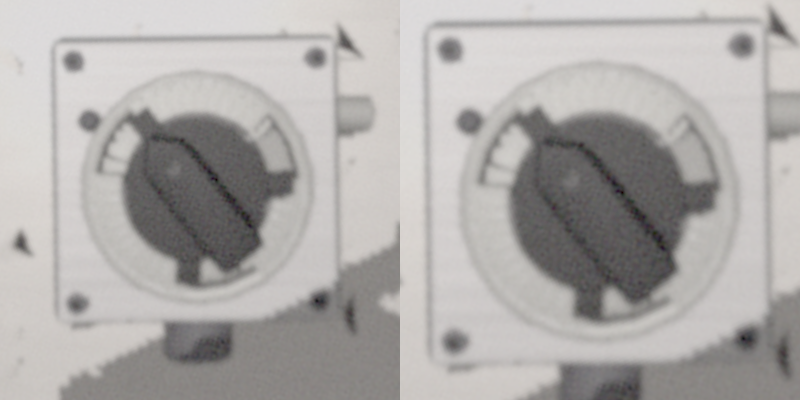

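The view is clear. The collar axis is at (479,136), the hub and ring agree, the nose points at about 39.5° yaw, and the dome is at about 61°. I'll move over it with the tool's x along the wing.

Request:
play_rows(commands=[{"x":0.03,"y":-0.003,"z":0,"twist":-7},{"x":0.058,"y":-0.006,"z":0,"twist":-14},{"x":0.058,"y":-0.006,"z":0,"twist":-14},{"x":0.058,"y":-0.006,"z":0,"twist":-14},{"x":0.058,"y":-0.006,"z":0.02,"twist":-14},{"x":0.058,"y":-0.006,"z":0.03,"twist":-14},{"x":0.058,"y":-0.006,"z":0.03,"twist":-14},{"x":0.058,"y":-0.006,"z":0.03,"twist":-14}])

```text
time: 3.4
tool_pos: [477.9, 135.2, 131.9]
tcp_rot: [-3.141, 0.0, 0.687]
contact_force: [0.6, 0.0, 1.2]
grip_width: 91.8
finger_force: 0.0
```

```bash
python3 - <<'E'
from plant import bot
o=bot.get_obs();print(o['time'],o['tool_pos'],o['tcp_rot'],o['joint_positions'],o['contact_force'],o['moment'])
E
```

```text
3.4 [477.94165157 135.21817736 131.93773049] [-3.14146380e+00  4.07189805e-04  6.87424649e-01] [ 1.21349901e-01  4.26316386e-01  1.76578479e+00 -1.34789918e-04
  9.49904261e-01  1.00480004e+00] [0.63989641 0.04370815 1.15378242] [ 0.0428828   0.00461092 -0.05524614]
```

Request:
play_rows(commands=[{"x":0.001,"y":0,"z":0.015,"twist":0},{"x":0.001,"y":0,"z":0.025,"twist":0},{"x":0.001,"y":0,"z":0.031,"twist":0},{"x":0.001,"y":0,"z":0.031,"twist":0},{"x":0.001,"y":0,"z":0.031,"twist":0},{"x":0.001,"y":0,"z":0.031,"twist":0},{"x":0.001,"y":0,"z":0.031,"twist":0},{"x":0.001,"y":0,"z":0.031,"twist":0}])

```text
time: 4.2
tool_pos: [479.1, 136.1, 101.0]
tcp_rot: [3.141, -0.0, 0.688]
contact_force: [0.1, -0.2, -0.4]
grip_width: 92.0
finger_force: 0.0
```

Request:
play_rows(commands=[{"x":0,"y":0,"z":0,"twist":0},{"x":0,"y":0,"z":0,"twist":0},{"x":0,"y":0,"z":0,"twist":0},{"x":0,"y":0,"z":0,"twist":0},{"x":0,"y":0,"z":0,"twist":0},{"x":0,"y":0,"z":0,"twist":0},{"x":0,"y":0,"z":0,"twist":0},{"x":0,"y":0,"z":0,"twist":0}], jaw=1)

```text
time: 5.0
tool_pos: [479.0, 136.0, 100.7]
tcp_rot: [3.141, 0.0, 0.688]
contact_force: [-0.0, -0.4, 0.2]
grip_width: 32.2
finger_force: 0.0
```

```bash
python3 - <<'E'
from plant import bot
o=bot.get_obs();print(o['time'],o['tool_pos'],o['tcp_rot'],o['contact_force'],o['moment'],o['grip_width'],o['finger_force'])
E
```

```text
5.0 [478.98248479 136.01939417 100.69687213] [3.14147483e+00 3.36903193e-05 6.88122977e-01] [-0.04699639 -0.40618501  0.16400703] [0.01710238 0.02881988 0.01341251] 32.19226244301003 0.0
```

Still closing.

Request:
play_rows(commands=[{"x":0,"y":0,"z":0,"twist":0},{"x":0,"y":0,"z":0,"twist":0},{"x":0,"y":0,"z":0,"twist":0},{"x":0,"y":0,"z":0,"twist":0},{"x":0,"y":0,"z":0,"twist":0},{"x":0,"y":0,"z":0,"twist":0},{"x":0,"y":0,"z":0,"twist":0},{"x":0,"y":0,"z":0,"twist":0}])

```text
time: 5.8
tool_pos: [479.0, 136.1, 100.7]
tcp_rot: [3.142, 0.0, 0.688]
contact_force: [0.4, 0.0, -0.6]
grip_width: 13.8
finger_force: 30.0
```

Gripped. I'll turn it anticlockwise with a slight downward press.

Request:
play_rows(commands=[{"x":0,"y":0,"z":0,"twist":-3},{"x":0,"y":0,"z":0.0005,"twist":-6},{"x":0,"y":0,"z":0.0005,"twist":-9},{"x":0,"y":0,"z":0.0005,"twist":-12},{"x":0,"y":0,"z":0.0005,"twist":-15},{"x":0,"y":0,"z":0.0005,"twist":-18},{"x":0,"y":0,"z":0.0005,"twist":-20},{"x":0,"y":0,"z":0.0005,"twist":-20}])

```text
time: 6.6
tool_pos: [478.8, 136.0, 100.0]
tcp_rot: [-3.141, 0.0, 1.037]
contact_force: [0.2, -0.7, -1.0]
grip_width: 14.0
finger_force: 30.0
```

```bash
python3 - <<'E'
from plant import bot
o=bot.get_obs();print(o['time'],o['tool_pos'],o['tcp_rot'],o['contact_force'],o['moment'],o['grip_width'],o['finger_force'])
E
```

```text
6.6 [478.77169974 136.03929559  99.97693028] [-3.14119665e+00  4.00038647e-04  1.03749782e+00] [ 0.16133372 -0.67568007 -0.95621548] [-0.08696333 -0.11517465  0.03832659] 13.958985185581847 29.9672931432724
```

It reads 59.4°, and the downward force is about the plug's weight, so the lugs are over the gaps. Lowering it.

Request:
play_rows(commands=[{"x":0,"y":0,"z":0.001,"twist":0},{"x":0,"y":0,"z":0.002,"twist":0},{"x":0,"y":0,"z":0.003,"twist":0},{"x":0,"y":0,"z":0.004,"twist":0},{"x":0,"y":0,"z":0.005,"twist":0},{"x":0,"y":0,"z":0.005,"twist":0},{"x":0,"y":0,"z":0.005,"twist":0},{"x":0,"y":0,"z":0.005,"twist":0}])

```text
time: 7.4
tool_pos: [479.0, 136.1, 95.2]
tcp_rot: [3.141, 0.0, 1.037]
contact_force: [0.6, -0.2, -2.0]
grip_width: 13.5
finger_force: 30.0
```

Request:
play_rows(commands=[{"x":0,"y":0,"z":0.001,"twist":0},{"x":0,"y":0,"z":0.002,"twist":0},{"x":0,"y":0,"z":0.003,"twist":0},{"x":0,"y":0,"z":0.004,"twist":0},{"x":0,"y":0,"z":0.005,"twist":0},{"x":0,"y":0,"z":0.006,"twist":0},{"x":0,"y":0,"z":0.006,"twist":0},{"x":0,"y":0,"z":0.006,"twist":0}])

```text
time: 8.2
tool_pos: [479.0, 136.0, 89.4]
tcp_rot: [3.141, -0.0, 1.037]
contact_force: [-1.5, -0.2, 3.0]
grip_width: 14.0
finger_force: 30.0
```

```bash
python3 - <<'E'
from plant import bot
o=bot.get_obs();print(o['time'],o['tool_pos'],o['tcp_rot'],o['contact_force'],o['moment'],o['grip_width'],o['finger_force'])
E
```

```text
8.2 [478.9903654  136.04168543  89.44139878] [ 3.14134794e+00 -4.46385268e-05  1.03726875e+00] [-1.47395777 -0.17651036  3.04774483] [-0.02471172  0.18524135  0.00319198] 13.969900574596638 29.969707131385803
```

It dropped 11 mm and is seated. Now to screw it in clockwise.

Request:
play_rows(commands=[{"x":0,"y":0,"z":0.0003,"twist":4},{"x":0,"y":0,"z":0.0005,"twist":8},{"x":0,"y":0,"z":0.0008,"twist":12},{"x":0,"y":0,"z":0.0011,"twist":16},{"x":0,"y":0,"z":0.0013,"twist":20},{"x":0,"y":0,"z":0.0016,"twist":24},{"x":0,"y":0,"z":0.0019,"twist":28},{"x":0,"y":0,"z":0.0019,"twist":28}])

```text
time: 9.0
tool_pos: [479.8, 136.1, 87.6]
tcp_rot: [3.141, -0.002, 0.548]
contact_force: [1.0, 0.2, 2.4]
grip_width: 13.7
finger_force: 30.0
```

```bash
python3 - <<'E'
from plant import bot
o=bot.get_obs();print(o['time'],o['tool_pos'],o['tcp_rot'],o['contact_force'],o['moment'],o['grip_width'],o['finger_force'])
E
```

```text
9.0 [479.77046018 136.08526956  87.64277517] [ 3.14065681e+00 -1.71609879e-03  5.47854869e-01] [0.96091799 0.19511973 2.44589858] [-0.09679922 -0.21695068  0.02072709] 13.73464071973607 29.969505071640015
```

Turning freely. I'll go on to just short of the stop.

Request:
play_rows(commands=[{"x":0,"y":0,"z":0.0003,"twist":4},{"x":0,"y":0,"z":0.0005,"twist":8},{"x":0,"y":0,"z":0.0008,"twist":12},{"x":0,"y":0,"z":0.0011,"twist":16},{"x":0,"y":0,"z":0.0013,"twist":20},{"x":0,"y":0,"z":0.0016,"twist":24},{"x":0,"y":0,"z":0.0019,"twist":28},{"x":0,"y":0,"z":0.0019,"twist":28}])

```text
time: 9.8
tool_pos: [479.6, 136.0, 85.7]
tcp_rot: [3.141, -0.002, 0.061]
contact_force: [1.6, -0.2, 3.7]
grip_width: 14.0
finger_force: 30.0
```

```bash
python3 - <<'E'
from plant import bot
o=bot.get_obs();print(o['time'],o['tool_pos'],o['tcp_rot'],o['contact_force'],o['moment'],o['grip_width'],o['finger_force'])
E
```

```text
9.8 [479.58975354 136.01385019  85.73247519] [ 3.14146382e+00 -1.53262971e-03  6.08941730e-02] [ 1.64205588 -0.17163917  3.67474898] [-0.12353012 -0.15579246  0.00676739] 13.968886847377835 29.96947467327118
```

Request:
play_rows(commands=[{"x":0,"y":0,"z":0.0001,"twist":1},{"x":0,"y":0,"z":0.0002,"twist":2},{"x":0,"y":0,"z":0.0002,"twist":3},{"x":0,"y":0,"z":0.0002,"twist":4},{"x":0,"y":0,"z":0.0002,"twist":4},{"x":0,"y":0,"z":0.0002,"twist":4},{"x":0,"y":0,"z":0.0002,"twist":4},{"x":0,"y":0,"z":0.0002,"twist":4}])

```text
time: 10.6
tool_pos: [479.4, 136.1, 85.7]
tcp_rot: [3.141, -0.001, -0.007]
contact_force: [0.6, -0.1, 5.6]
grip_width: 13.7
finger_force: 30.2
```

```bash
python3 - <<'E'
from plant import bot
o=bot.get_obs();print(o['time'],o['tool_pos'],o['tcp_rot'],o['contact_force'],o['moment'],o['grip_width'],o['finger_force'])
E
```

```text
10.6 [479.39800419 136.13730942  85.66377218] [ 3.14138423e+00 -1.30691581e-03 -7.38556444e-03] [ 0.62691904 -0.13663086  5.58838046] [-0.04428366 -0.11271985  0.54157161] 13.696488952403165 30.201006531715393
```

The yaw moment jumped to 0.54 N·m, so it is at the stop. One degree more to confirm.

Request:
play_rows(commands=[{"x":0,"y":0,"z":0,"twist":1},{"x":0,"y":0,"z":0,"twist":1},{"x":0,"y":0,"z":0,"twist":1},{"x":0,"y":0,"z":0,"twist":1},{"x":0,"y":0,"z":0,"twist":1},{"x":0,"y":0,"z":0,"twist":1},{"x":0,"y":0,"z":0,"twist":1},{"x":0,"y":0,"z":0,"twist":1}])

```text
time: 11.4
tool_pos: [479.4, 136.2, 85.7]
tcp_rot: [3.141, -0.001, -0.024]
contact_force: [-0.2, -0.2, 6.1]
grip_width: 14.1
finger_force: 30.5
```

```bash
python3 - <<'E'
from plant import bot
o=bot.get_obs();print(o['time'],o['tool_pos'],o['tcp_rot'],o['contact_force'],o['moment'],o['grip_width'],o['finger_force'])
E
```

```text
11.4 [479.36096957 136.17720594  85.6644748 ] [ 3.14132559e+00 -1.29481760e-03 -2.43250081e-02] [-0.19163821 -0.19141763  6.14111146] [ 0.01733175 -0.12601789  0.69908097] 14.072206769913404 30.547258257865906
```

Request:
play_rows(commands=[{"x":0,"y":0,"z":0,"twist":0},{"x":0,"y":0,"z":0,"twist":0},{"x":0,"y":0,"z":0,"twist":0},{"x":0,"y":0,"z":0,"twist":0},{"x":0,"y":0,"z":0,"twist":0},{"x":0,"y":0,"z":0,"twist":0},{"x":0,"y":0,"z":0,"twist":0},{"x":0,"y":0,"z":0,"twist":0}], jaw=0)

```text
time: 12.2
tool_pos: [478.9, 136.1, 85.2]
tcp_rot: [3.142, 0.0, -0.027]
contact_force: [-1.3, -0.1, 1.0]
grip_width: 73.5
finger_force: 0.0
```

Request:
play_rows(commands=[{"x":0,"y":0,"z":-0.01,"twist":0},{"x":0,"y":0,"z":-0.03,"twist":0},{"x":0,"y":0,"z":-0.06,"twist":0},{"x":-0.03,"y":0,"z":-0.08,"twist":0},{"x":-0.06,"y":0,"z":-0.08,"twist":0},{"x":-0.06,"y":0,"z":-0.08,"twist":0},{"x":-0.06,"y":0,"z":-0.08,"twist":0},{"x":-0.06,"y":0,"z":-0.08,"twist":0}])

```text
time: 13.0
tool_pos: [419.9, 137.7, 165.6]
tcp_rot: [-3.141, -0.001, -0.028]
contact_force: [-0.0, 0.2, -1.2]
grip_width: 91.6
finger_force: 0.0
```

```bash
python3 - <<'E'
from plant import bot
from h import *
c=bot.capture("wrist");o=bot.get_obs();print(o['time'],o['tool_pos'],o['contact_force'],o['grip_width'])
def plan(c,z,n=400):
    cx,cy=479.5,135.6
    P=[(cx+50,cy+50),(cx+50,cy-50),(cx-50,cy-50),(cx-50,cy+50)]
    src=np.float32([proj(c,[*p,z]) for p in P]);dst=np.float32([[0,0],[n,0],[n,n],[0,n]])
    im=cv2.warpPerspective(c['pixels'][:,:,::-1],cv2.getPerspectiveTransform(src,dst),(n,n),flags=cv2.INTER_CUBIC)
    return (255*(im/255.)**.5).astype(np.uint8)
cv2.imwrite('pics/plan3.png',np.hstack([plan(c,85),plan(c,45)]))
E
```

```text
13.05 [419.92546429 137.69414568 165.34469371] [-0.00228614 -0.40989049  0.63845544] 91.783238564899
```

View pics/plan3.png

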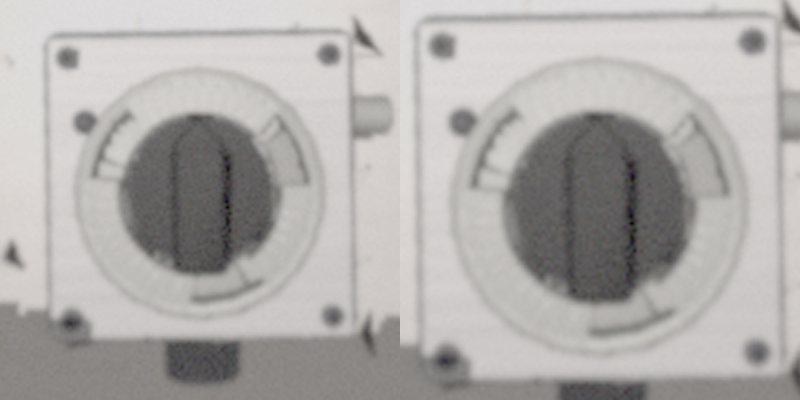

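The picture shows the nose along the housing's x, pointing up at (200,120), and the lugs hidden under the rim. The plug is home and the gripper is clear.

```bash
python3 -c "
from plant import bot
print(bot.close_job())"
```

```text
the job is handed in; nothing more can be done
None
```

The high plug was turned back until it dropped into the thread, then run in clockwise to its stop and released; the other plug was never touched, and the job is handed in at about 13 s (the hand-in gave no verdict).

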